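# Feed the vial carriers home and shut the gate

## Robot

A 7-joint arm with a two-finger parallel gripper is mounted at the origin on a cart in front of the work surface, level with it; the furniture and walls round the work are solid. World frame = base frame: x ahead of the robot, y to its left, z up, the work surface at z = 0. Lengths are in m, angles in rad, forces in N, time in s.
With the tool pointing down it reaches from about 0.4 to 0.85 m from the base axis. Payload 10.4 kg.
Tool frame: the origin (TCP) lies at the very end of the fingers, on their centre line; the grasp point (between the pads) lies 19 mm behind it (manip.tcp_to_grasp is the distance from the TCP to the grasp point, in m); x points along the fingers, y is the direction in which the jaws open and shut, and the axes are right-handed (so a half turn about x gives the same grasp; the last joint's range is limited). The gripper opens to 85 mm and grips with 20 to 120 N. Pads are 22 mm wide; open, the fingers measure 114 mm over their backs; the gripper's body (76 mm by 85 mm) begins 54 mm behind the grasp point. The pads swing forward as they close: fully open they stand 13 mm farther back than shut.
Start: joints at [1.261, 0.332, -0.065, 1.46, 0.022, 1.35, -0.088], TCP at [0.177, -0.599, 0.231] pointing down, gripper open.
Joint ranges: [-2.6, 2.6], [-0.5, 2.12], [-1.47, 1.34], [0.16, 2.42], [-1.27, 4.41], [0.06, 2.06], [-2.6, 2.6]. Speed limits (rad/s): [2.22, 2.22, 2.79, 2.79, 3.14, 3.14, 3.14].

## Interface

Orientations are given as a unit quaternion [x, y, z, w].
In Python, from workcell import manip, cams, hand_in gives the robot as it stands.
- The arm moves only by the shell command python3 -m handwheel 'ROWS' [FORCE]. ROWS is text: rows parted by semicolons, each of 7 numbers parted by spaces: the shift along the tool's x, y, z in mm, then the turn, a rotation vector about the tool's x, y, z in rad, then the finger opening in mm, from 0 to 85.4. A call has 1 to 8 rows; each row shifts and turns the commanded pose from where the row before left it, along the tool's axes as they then stand; what a row does not reach is not made up. A row lasts 1/10 s, in which the tool goes at most 50 mm and 8.59 degrees, less where a joint would pass 70% of its speed; a pose out of reach is approached as far as the arm can. A call with a gripper value outside its range is refused whole. The fingers move at their own pace and stop on an object; FORCE is the grip in N (left out, the last holds). Time passes only in rows, so rows that do not move let the fingers close. It gives the time, the measured TCP pose, the force and the opening at its end, in the units of the state.
- manip.get_obs(): the state, without advancing time (a new reading comes with each control period).
- cams.camera(name): name is "scene" or "side" or "wrist"; returns a dict with "color" (384x512x3 uint8, blue, green, red), "depth" (384x512 float32, m along the optical axis (not along the pixel's ray), 0 where there is no reading), "camera_matrix" (3x3 intrinsics, pixels), "distortion" ([k1, k2, p1, p2, k3] as OpenCV has them; the pictures are not rectified), "origin" and "attitude" of the camera in the world; the wrist camera has in their place "T_tool_cam" (4x4, takes a point from camera to tool coordinates, whose origin is the TCP and whose axes are the tool frame's). Camera axes: x right, y down, z forward; pixel columns grow to the right and rows downward; lengths in m; the calibration is good to about 2 mm. A picture is of the moment at which its call begins: read the wrist's pose just before it.
- hand_in(): hands the job in, once; it reports no verdict.
Trained networks look in the newest picture that a camera, given by its name, has taken for a name from the list of things; names that differ only in an ending like _2 or _b are one class to them, and where a whole thing is asked for, a point or a joint stands for the part that bears it (a point fixed in the world has none). Each returns a list of dicts, best first, with "conf" (0 to 1); they miss things now and then, are a little off and sometimes report something else, mostly with a low value. They report only what shows in the picture. A call takes as long as a camera call.
- cams.recognise(camera, thing): "box" ([left, top, width, height] in pixels, round what is visible of it).
- cams.outline_of(camera, thing): "region" (384x512 bool, what is visible of it) and "box" ([left, top, width, height] in pixels, round what is visible of it).
The state is a dict: "clock": time; "joint_pos": joint angles; "joint_velocities": joint speeds; "tau": joint torques, N m; "position": TCP position; "ee_rot": TCP orientation; "ft_force": force on the tool from outside, world axes, zero at the start; "torque": the same for the moment, N m; "grip_width": opening from 0.0 (shut) to 1.0 (fully open).
Only numpy, scipy, OpenCV 4.12 (cv2) and the standard library are available. Lean on these libraries where they do the work, as an engineer would, in place of code of your own. Each camera call takes 0.05 s, during which the arm holds its last target.

## Task

Push the row of four vial carriers along the feed lane as one train, with fingertips on the last carrier, until the leading one is fully home against the end stop and all four touch; then swing the retaining gate shut, square across the lane behind them. Only push: do not lift or tip a carrier, do not touch the other three carriers or the small vials standing in them, do not ram the stop, and leave the other things on the bench where they are.

Things in the scene. Friction and masses are not known exactly. Their poses are not given: they have to be found in the camera images.
- feed_lane: fixed aluminium lane; floor plate 4 mm thick, 60 mm wide; a guide rail on each side (37 mm apart inside, tops 14 mm above the bench). Origin on the bench, on the centre line; y along the lane towards the end stop, x across to the gate's hinge side (away from the robot), z up. Reaches from y -130 mm (open entrance) to +139. Carriers at home: y +107, +71, +35, -1 mm; last rear face then at -19
- stop_face (a point): middle of the end stop's face that the leading carrier comes up against, on the lane's centre line at lane y = +125 mm, 20 mm above the bench; the stop is a steel block 53 mm wide and 38 mm high. Same axes as the lane
- gate (a joint): retaining gate, rad: steel bar 8 mm thick on an upright pin outside the far rail. 0 = wide open, the bar pointing out beside the lane, 110 degrees from shut; 1.92 = shut at its limit, bar square across the lane, centre line at lane y -31 mm (8 mm clear of the last carrier at home). Shuts clockwise seen from above; stays where it is left (friction about 0.03 N m)
- gate_hinge (a point): axis of the gate's pin, at lane x = +38 mm, y = -31 mm, 25 mm above the bench, at mid-height of the bar (the bar's steel reaches from 17 to 33 mm above the bench and 66 mm out from the axis)
- gate_tip (a point): centre line of the gate bar near its free end, 62 mm from the pin's axis, 25 mm above the bench; a small black knob (11 mm thick) stands on the bar here, its top 43 mm above the bench
- carrier_1: sample carrier: grey plastic block 34 mm across the lane, 36 mm along it, 34 mm high, about 0.1 kg, standing loose on the lane floor, with a small vial clipped into its top. Origin at the centre of its underside; y along the lane towards the end stop, z up. The leading one, nearest the end stop
- carrier_2: sample carrier: grey plastic block 34 mm across the lane, 36 mm along it, 34 mm high, about 0.1 kg, standing loose on the lane floor, with a small vial clipped into its top. Origin at the centre of its underside; y along the lane towards the end stop, z up. The second of the row
- carrier_3: sample carrier: grey plastic block 34 mm across the lane, 36 mm along it, 34 mm high, about 0.1 kg, standing loose on the lane floor, with a small vial clipped into its top. Origin at the centre of its underside; y along the lane towards the end stop, z up. The third of the row
- carrier_4: sample carrier: grey plastic block 34 mm across the lane, 36 mm along it, 34 mm high, about 0.1 kg, standing loose on the lane floor, with a small vial clipped into its top. Origin at the centre of its underside; y along the lane towards the end stop, z up. The last of the row, the one to push on
- vial_a: small blue-capped sample vial clipped fast in carrier_1, 15 mm thick; it stands 15 mm out of the carrier's top, to 53 mm above the bench, and its side is 10 mm in from the carrier's front and rear faces. Origin at the centre of its underside, on the carrier's axis, 16 mm above the carrier's origin
- vial_b: small blue-capped sample vial clipped fast in carrier_2, 15 mm thick; it stands 15 mm out of the carrier's top, to 53 mm above the bench, and its side is 10 mm in from the carrier's front and rear faces. Origin at the centre of its underside, on the carrier's axis, 16 mm above the carrier's origin
- vial_c: small blue-capped sample vial clipped fast in carrier_3, 15 mm thick; it stands 15 mm out of the carrier's top, to 53 mm above the bench, and its side is 10 mm in from the carrier's front and rear faces. Origin at the centre of its underside, on the carrier's axis, 16 mm above the carrier's origin
- vial_d: small blue-capped sample vial clipped fast in carrier_4, 15 mm thick; it stands 15 mm out of the carrier's top, to 53 mm above the bench, and its side is 10 mm in from the carrier's front and rear faces. Origin at the centre of its underside, on the carrier's axis, 16 mm above the carrier's origin
- stopper: cream rubber stopper, 28 mm wide, 26 mm high, beside the lane: bystander. Origin: centre of underside
- spare_vial: larger white-capped vial, 23 mm thick, 51 mm high, beside the lane: bystander. Origin: centre of underside
- union: small metal tube union, 13 x 36 x 15 mm, on the far side of the lane: bystander. Origin: centre of underside
- beaker: small clear beaker, 46 mm wide, 58 mm high: bystander. Origin: centre of underside
- marker: marker pen lying on the bench, 134 mm long, 19 mm thick: bystander. Origin: centre of underside

How it is judged:
By the outcome, as a careful person would: the job done as asked, in the order asked, and still so for the second after the job is handed in, with the robot touching nothing.
It also fails if it takes over 58 s, if anything falls off the work surface, if the arm or the gripper's body presses on something with over 40 N, if the wrist force passes 120 N, or if a joint passes its speed limit or range.

## Working session

There is one attempt and no reset: what is moved stays moved. The work goes in short steps, Python scripts to look and compute and a shell command to move; the robot and the scene stay as the last step left them, time stands still between calls to the robot, and variables do not carry over. Pictures are saved under pics/ and viewed, and the job is handed in when it is done.

```bash
mkdir -p pics; ls; cat > h.py <<'E'
import numpy as np, cv2
from workcell import manip, cams
from scipy.spatial.transform import Rotation as R
def snap(n,f):
    o=manip.get_obs(); c=cams.camera(n); cv2.imwrite('pics/'+f,c['color']); return o,c
def pose(o,c):
    if 'T_tool_cam' in c:
        T=np.eye(4);T[:3,:3]=R.from_quat(o['ee_rot']).as_matrix();T[:3,3]=o['position'];return T@np.array(c['T_tool_cam'])
    T=np.eye(4);a=np.array(c['attitude']);T[:3,:3]=R.from_quat(a).as_matrix() if a.size==4 else a;T[:3,3]=c['origin'];return T
def pts(o,c,uv):
    uv=np.array(uv,float).reshape(-1,1,2);T=pose(o,c)
    n=cv2.undistortPoints(uv,np.array(c['camera_matrix']),np.array(c['distortion'])).reshape(-1,2)
    d=np.array([c['depth'][int(round(v)),int(round(u))] for u,v in uv.reshape(-1,2)])
    P=np.c_[n,np.ones(len(n))]*d[:,None]
    return P@T[:3,:3].T+T[:3,3]
def plane(o,c,uv,z):
    uv=np.array(uv,float).reshape(-1,1,2);T=pose(o,c)
    n=cv2.undistortPoints(uv,np.array(c['camera_matrix']),np.array(c['distortion'])).reshape(-1,2)
    r=np.c_[n,np.ones(len(n))]@T[:3,:3].T
    return T[:3,3]+r*((z-T[2,3])/r[:,2])[:,None]
def proj(o,c,P):
    T=np.linalg.inv(pose(o,c));
    return cv2.projectPoints(np.array(P,float).reshape(-1,3),cv2.Rodrigues(T[:3,:3])[0],T[:3,3],np.array(c['camera_matrix']),np.array(c['distortion']))[0].reshape(-1,2)
E
python3 - <<'E'
from h import *
for n in ['scene','side','wrist']:
    o,c=snap(n,n+'0.png'); print(n,pose(o,c).round(3).tolist(),np.array(c['camera_matrix']).round(0).tolist())
    for t in ['feed_lane','carrier_1','gate','gate_tip','stopper','spare_vial','union','beaker','marker']:
        print(t,[(np.round(d['box']).tolist(),round(d['conf'],2)) for d in cams.recognise(n,t)][:5])
print(o)
E
```

```text
pics
scene [[0.847, -0.326, 0.419, 0.072], [-0.53, -0.553, 0.642, -0.824], [0.022, -0.767, -0.642, 0.604], [0.0, 0.0, 0.0, 1.0]] [[381.0, 0.0, 253.0], [0.0, 381.0, 194.0], [0.0, 0.0, 1.0]]
feed_lane [([257.0, 189.0, 54.0, 48.0], 0.95)]
carrier_1 [([264.0, 194.0, 20.0, 18.0], 0.63), ([272.0, 201.0, 21.0, 22.0], 0.56), ([254.0, 184.0, 17.0, 21.0], 0.47), ([258.0, 189.0, 51.0, 48.0], 0.46)]
gate [([281.0, 189.0, 22.0, 22.0], 0.77), ([271.0, 205.0, 21.0, 19.0], 0.66)]
gate_tip [([279.0, 191.0, 22.0, 21.0], 0.61)]
stopper []
spare_vial []
union []
beaker [([347.0, 198.0, 26.0, 28.0], 0.69), ([263.0, 192.0, 20.0, 23.0], 0.52)]
marker []
side [[-0.865, -0.254, 0.433, 0.06], [-0.502, 0.456, -0.735, 0.357], [-0.01, -0.853, -0.522, 0.511], [0.0, 0.0, 0.0, 1.0]] [[410.0, 0.0, 263.0], [0.0, 410.0, 191.0], [0.0, 0.0, 1.0]]
feed_lane [([197.0, 178.0, 81.0, 76.0], 0.96)]
carrier_1 [([223.0, 200.0, 24.0, 26.0], 0.77), ([254.0, 177.0, 13.0, 19.0], 0.72), ([244.0, 184.0, 21.0, 22.0], 0.63), ([238.0, 191.0, 17.0, 21.0], 0.46)]
gate [([231.0, 174.0, 20.0, 25.0], 0.69), ([257.0, 181.0, 3.0, 7.0], 0.36)]

[... 604 characters left out ...]
 'joint_pos': array([ 1.26141073,  0.33222054, -0.06470716,  1.46010905,  0.02162425,
        1.34989473, -0.0884734 ]), 'joint_velocities': array([-1.45191251e-03, -7.04268113e-04,  5.47233427e-04, -1.78103595e-06,
        1.33629578e-03,  1.05926099e-03,  2.32565609e-04]), 'tau': array([ 2.77233892e-03, -6.25240660e+01,  5.08190528e-02, -3.91830575e+01,
        1.64600898e-02,  1.87828453e-03, -1.46307747e-05]), 'position': array([ 0.17681309, -0.59948766,  0.23132039]), 'ee_rot': array([ 0.6998498 ,  0.10103906, -0.69984523,  0.10108422]), 'ft_force': array([-0.29064692,  0.18763984,  0.0492538 ]), 'torque': array([-0.00267584, -0.00053429, -0.02132514]), 'grip_width': 0.9954753386007578}
```

View images.

```bash
python3 - <<'E'
import cv2
a=cv2.imread('pics/scene0.png')[150:270,220:400];b=cv2.imread('pics/side0.png')[120:270,170:370]
cv2.imwrite('pics/s0z.png',cv2.resize(a,None,fx=4.4,fy=4.4,interpolation=2));cv2.imwrite('pics/d0z.png',cv2.resize(b,None,fx=4,fy=4,interpolation=2))
E
```

```text
(no output)
```

View pics/s0z.png

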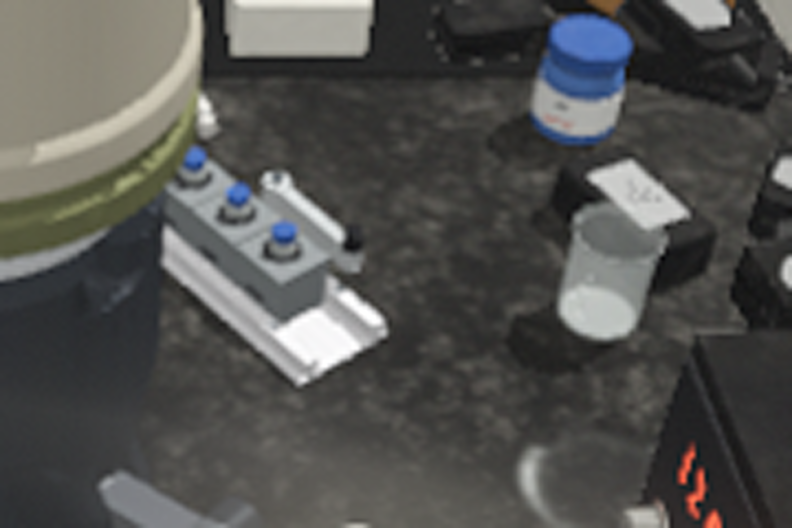

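View pics/d0z.png

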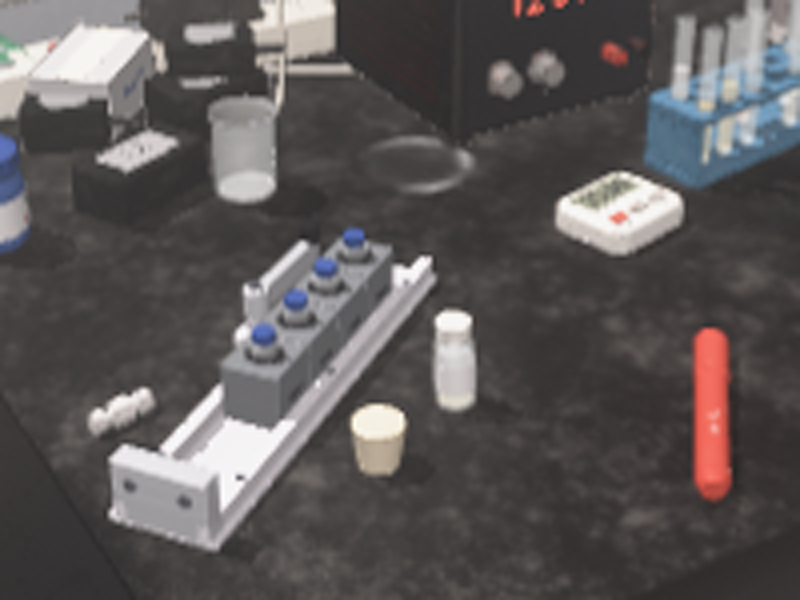

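View pics/scene0.png

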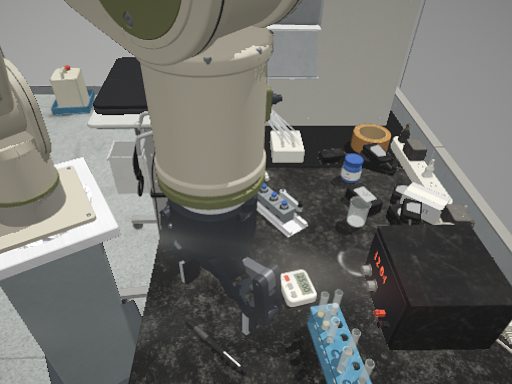

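View pics/wrist0.png

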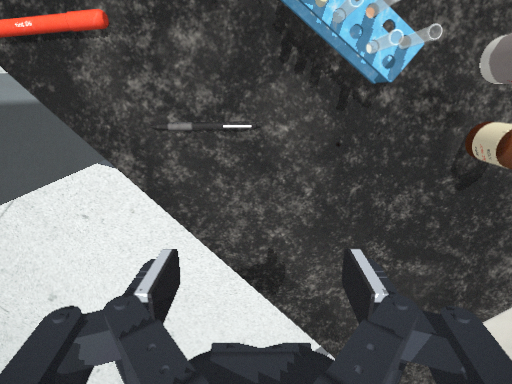

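```bash
python3 - <<'E'
from h import *
o,c=snap('side','side1.png')
f=lambda x,y:(170+x/4,120+y/4)
for nm,uv,z in [('stop top L',f(115,450),.038),('stop top R',f(218,480),.038),('rail end near',f(430,262),.014),('vials',f(264,336),.053),('',f(296,300),.053),('',f(326,268),.053),('',f(354,238),.053),('knob',f(252,287),.043),('gate far',f(305,245),.033),('spare top',f(453,318),.051),('stopper',f(379,415),.026),('union',f(120,410),.01),('beaker bottom',f(245,190),0.003),('marker a',f(711,335),.01),('marker b',f(713,490),.01)]:
    print(nm,plane(o,c,[uv],z).round(4)[0],pts(o,c,[uv]).round(4)[0])
E
```

```text
stop top L [ 0.4837 -0.1172  0.038 ] [ 0.4819 -0.1152  0.04  ]
stop top R [ 0.4279 -0.1225  0.038 ] [ 0.43   -0.1252  0.0354]
rail end near [ 0.4554 -0.3794  0.014 ] [ 0.4641 -0.3957  0.003 ]
vials [ 0.463  -0.2157  0.053 ] [ 0.4628 -0.2154  0.0532]
 [ 0.4674 -0.2528  0.053 ] [ 0.4668 -0.252   0.0536]
 [ 0.4707 -0.2885  0.053 ] [ 0.4713 -0.2895  0.0523]
 [ 0.4741 -0.324   0.053 ] [ 0.4736 -0.3232  0.0535]
knob [ 0.5044 -0.2657  0.043 ] [ 0.5108 -0.2747  0.0363]
gate far [ 0.5129 -0.3329  0.033 ] [ 0.5127 -0.3326  0.0332]
spare top [ 0.3885 -0.2804  0.051 ] [ 0.3869 -0.2772  0.0533]
stopper [ 0.3968 -0.2174  0.026 ] [ 0.3962 -0.2164  0.0268]
union [ 0.5277 -0.174   0.01  ] [ 0.5259 -0.1719  0.012 ]
beaker bottom [ 0.614  -0.4179  0.003 ] [ 0.6047 -0.4049  0.0115]
marker a [ 0.2847 -0.3915  0.01  ] [ 0.2794 -0.374   0.0218]
marker b [ 0.236  -0.2621  0.01  ] [ 0.2365 -0.2637  0.0087]
```

```bash
python3 - <<'E'
from h import *
o=manip.get_obs();print(o['clock'],manip.tcp_to_grasp);M=R.from_quat(o['ee_rot']).as_matrix();print(M.round(3))
th=np.arctan2(-.011,.108)*-1
lx=np.array([np.cos(th),np.sin(th)]);print(th)
yaw=np.arctan2(M[1,1],M[0,1]);print('jaw yaw',yaw)
# lane x dir yaw
print('lane x yaw',np.arctan2(.101,.995))
E
```

```text
1.55 0.0187
[[ 0.     0.283 -0.959]
 [-0.    -0.959 -0.283]
 [-1.     0.    -0.   ]]
0.10150183100595321
jaw yaw -1.28397500192408
lane x yaw 0.10116104020023506
```

```bash
python3 -m handwheel '0 -18 -26 0 0 0 85;0 -18 -26 0 0 0 85;0 -18 -26 0 0 0 85;0 -18 -26 0 0 0 85;0 -18 -26 0 0 0 85;0 -18 -26 0 0 0 85;0 -18 -26 0 0 0 85;0 -18 -26 0 0 0 85'
python3 -m handwheel '0 -18 -26 0 0 0 85;0 -18 -26 0 0 0 85;0 -18 -26 0 0 0 85;0 -18 -26 0 0 0 85;0 -18 -26 0 0 0 85;0 -18 -26 0 0 0 85;0 0 0 -0.14 0 0 85;0 0 0 -0.14 0 0 85'
python3 -m handwheel '0 0 0 -0.14 0 0 85;0 0 0 -0.14 0 0 85;0 0 0 -0.14 0 0 85;0 0 0 -0.14 0 0 85;0 0 0 -0.14 0 0 85;0 0 0 -0.14 0 0 85;0 0 0 -0.14 0 0 85;0 0 0 -0.12 0 0 85'
python3 -m handwheel '0 0 0 0 0 0 85;0 0 0 0 0 0 85'
python3 - <<'E'
from h import *
o,c=snap('wrist','w1.png'); np.savez('w1.npz',**{k:c[k] for k in c if k!='color'}); 
print(o['position'],o['joint_pos'].round(2));M=R.from_quat(o['ee_rot']).as_matrix();print(M.round(3))
for t in ['feed_lane','carrier_1','gate','vial_a','union','stopper','spare_vial']:
    print(t,[(np.round(d['box']).tolist(),round(d['conf'],2)) for d in cams.recognise('wrist',t)][:5])
E
```

```text
clock: 2.35
position: [0.3363, -0.4014, 0.2315]
ee_rot: [0.7, 0.101, -0.7, 0.101]
ft_force: [0.2, 0.5, 0.5]
grip_width: 0.994
clock: 3.15
position: [0.4554, -0.2537, 0.2314]
ee_rot: [0.678, 0.2, -0.678, 0.2]
ft_force: [-0.1, -1.2, 0.2]
grip_width: 0.995
clock: 3.95
position: [0.4547, -0.2548, 0.2314]
ee_rot: [0.474, 0.525, -0.474, 0.525]
ft_force: [0.8, 0.0, -0.4]
grip_width: 0.995
clock: 4.15
position: [0.4547, -0.2549, 0.2314]
ee_rot: [0.476, 0.522, -0.476, 0.523]
ft_force: [1.0, -0.5, 0.4]
grip_width: 0.995
[ 0.45466153 -0.25485371  0.23138677] [ 0.87  0.14 -0.48  1.71  0.07  1.31  0.46]
[[ 0.     0.996  0.092]
 [-0.     0.092 -0.996]
 [-1.     0.     0.   ]]
feed_lane [([247.0, 34.0, 61.0, 212.0], 0.62)]
carrier_1 [([257.0, 120.0, 33.0, 34.0], 0.94), ([260.0, 180.0, 29.0, 34.0], 0.88), ([259.0, 155.0, 30.0, 28.0], 0.76), ([260.0, 208.0, 30.0, 28.0], 0.59)]
gate [([293.0, 178.0, 18.0, 59.0], 0.76)]
vial_a [([270.0, 132.0, 14.0, 11.0], 0.55), ([267.0, 219.0, 12.0, 14.0], 0.43)]
union [([318.0, 89.0, 18.0, 30.0], 0.82)]
stopper [([203.0, 113.0, 26.0, 23.0], 0.73)]
spare_vial [([195.0, 165.0, 22.0, 25.0], 0.84)]
```

View pics/w1.png

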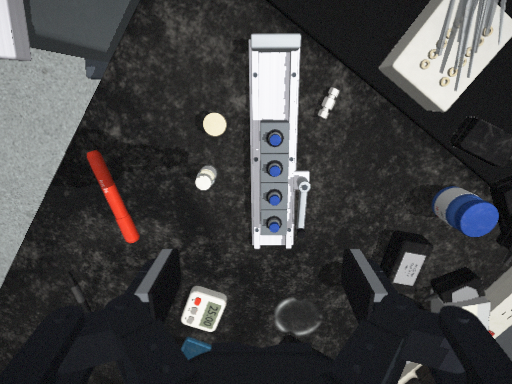

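```bash
python3 - <<'E'
import cv2
a=cv2.imread('pics/w1.png')[25:255,235:345]
b=cv2.resize(a,None,fx=5,fy=5,interpolation=2)
cv2.imwrite('pics/w1a.png',b[:600]);cv2.imwrite('pics/w1b.png',b[550:])
E
```

```text
(no output)
```

View pics/w1a.png

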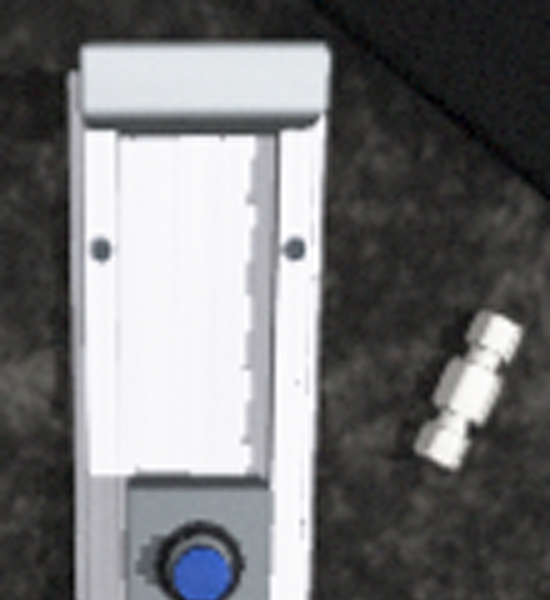

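View pics/w1b.png

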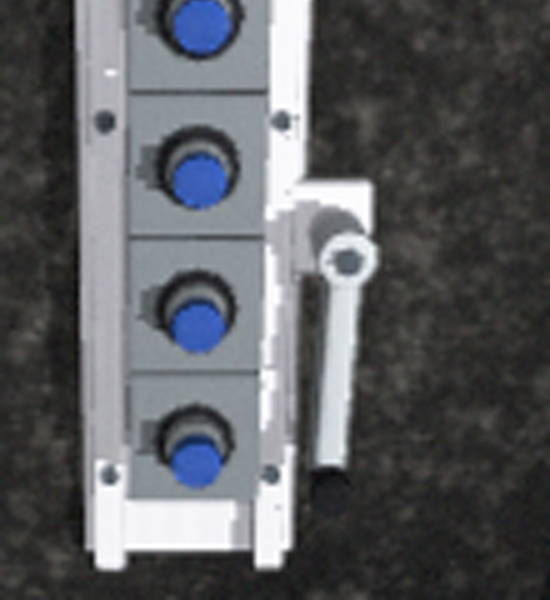

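```bash
python3 - <<'E'
from h import *
o=manip.get_obs();c=dict(np.load('w1.npz'))
f=lambda x,y:(235+x/5-.4,25+y/5-.4)
q=[('stopfront L',f(84,112),.038),('stopfront R',f(328,110),.038),('c1 FL',f(128,480),.038),('c1 FR',f(270,478),.038),('c4 RL',f(129,1049),.038),('c4 RR',f(258,1047),.038),
('entr L out',f(97,1118),.014),('entr R out',f(283,1118),.014),('rail L in',f(125,1118),.014),('rail R in',f(255,1118),.014),('L in top',f(118,140),.014),('R in top',f(280,140),.014),
('v1',f(203,573),.053),('v2',f(201,550+25),.053),('v3',f(201,550+180),.053),('v3',f(198,550+326),.053),('v4',f(196,550+463),.053),
('pin',f(347,550+262),.034),('bar end',f(331,550+467),.033),('knob',f(330,550+490),.043)]
for n,uv,z in q: print(n,plane(o,c,[uv],z)[0].round(4),pts(o,c,[uv])[0].round(4))
E
```

```text
stopfront L [ 0.4324 -0.1273  0.038 ] [ 0.4323 -0.127   0.0359]
stopfront R [ 0.4836 -0.122   0.038 ] [ 4.878e-01 -1.164e-01 -3.000e-04]
c1 FL [ 0.4488 -0.2019  0.038 ] [ 0.4489 -0.2034  0.0218]
c1 FR [ 0.481  -0.1984  0.038 ] [ 0.4835 -0.2004  0.0137]
c4 RL [ 0.4627 -0.346   0.038 ] [ 0.4643 -0.3637  0.0042]
c4 RR [ 0.4962 -0.3423  0.038 ] [ 0.4996 -0.3542  0.0145]
entr L out [ 0.4569 -0.3813  0.014 ] [ 0.4569 -0.3817  0.0133]
entr R out [ 0.5096 -0.3762  0.014 ] [ 0.5119 -0.3836  0.0011]
rail L in [ 0.4648 -0.3805  0.014 ] [ 4.655e-01 -3.886e-01  2.000e-04]
rail R in [ 0.5017 -0.377   0.014 ] [ 0.5017 -0.3772  0.0136]
L in top [ 0.4396 -0.1291  0.014 ] [ 0.4393 -0.1279  0.0035]
R in top [ 0.4762 -0.1256  0.014 ] [ 0.4762 -0.1256  0.0141]
v1 [ 0.4672 -0.219   0.053 ] [ 0.4672 -0.219   0.0534]
v2 [ 0.4668 -0.2195  0.053 ] [ 0.4668 -0.2195  0.053 ]
v3 [ 0.4708 -0.2549  0.053 ] [ 0.4708 -0.2552  0.052 ]
v3 [ 0.474  -0.2907  0.053 ] [ 0.474  -0.2906  0.0533]
v4 [ 0.4775 -0.3268  0.053 ] [ 0.4776 -0.3269  0.0527]
pin [ 0.5107 -0.2774  0.034 ] [ 0.5101 -0.2764  0.0372]
bar end [ 0.5149 -0.3343  0.033 ] [ 0.5146 -0.3335  0.0345]
knob [ 0.5136 -0.336   0.043 ] [ 0.5135 -0.3359  0.0432]
```

```bash
python3 -m handwheel '0 3.3 30 -0.007 0 0 0;0 3.3 30 0 0 0 0;0 3.3 30 0 0 0 0;0 3.3 31 0 0 0 0;32 0 0 0 0 0 0;33 0 0 0 0 0 0;33 0 0 0 0 0 0;33 0 0 0 0 0 0' 20
python3 - <<'E'
from h import *
o,c=snap('wrist','w2.png'); print(o['position'],o['grip_width'],o['clock'])
M=R.from_quat(o['ee_rot']).as_matrix();print(M.round(3))
snap('side','s2.png');snap('scene','sc2.png')
E
```

```text
clock: 5.35
position: [0.48, -0.3739, 0.0991]
ee_rot: [0.474, 0.525, -0.474, 0.525]
ft_force: [0.7, -0.2, -0.3]
grip_width: 0.001
[ 0.47996812 -0.3739034   0.09905292] 0.0008035144004672937 5.35
[[ 0.     0.995  0.102]
 [-0.     0.102 -0.995]
 [-1.     0.     0.   ]]
```

View pics/w2.png

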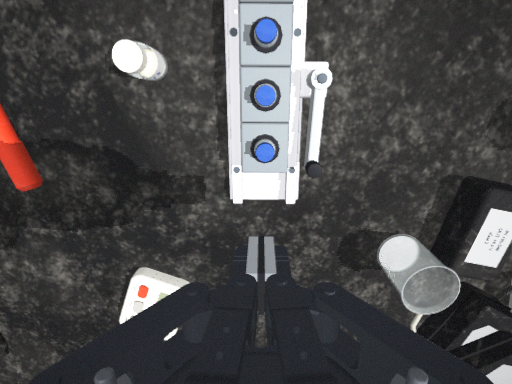

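View pics/s2.png

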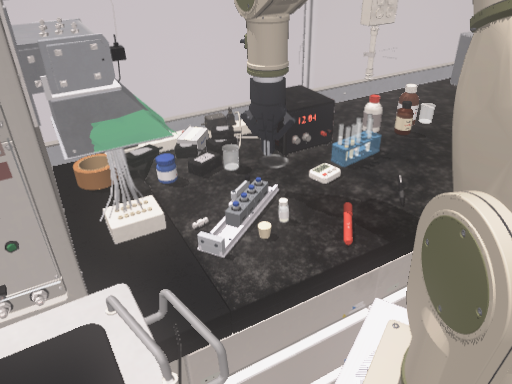

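View pics/sc2.png

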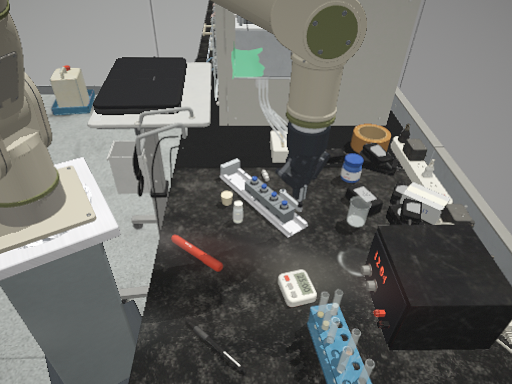

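```bash
python3 - <<'E'
from h import *
o,c=snap('wrist','w3.png')
vv,uu=np.mgrid[230:384,100:420]
uv=np.c_[uu.ravel(),vv.ravel()].astype(float)
P=pts(o,c,uv); 
d=c['depth'][230:384,100:420].ravel()
M=R.from_quat(o['ee_rot']).as_matrix()
Q=(P-o['position'])@M*1000  # tool coords
ok=(d>0)&(Q[:,0]<6)
Q=Q[ok]
for a in range(-75,6,5):
    s=Q[(Q[:,0]>=a)&(Q[:,0]<a+5)]
    if len(s)>5: print(a,len(s),'y',np.percentile(s[:,1],[1,99]).round(1),'z',np.percentile(s[:,2],[1,99]).round(1))
E
```

```text
-75 4178 y [-49.1  48.5] z [-17.4   9. ]
-70 2902 y [-46.5  46.5] z [-17.3  10.3]
-65 2091 y [-42.7  42.6] z [-16.   10.2]
-60 3632 y [-37.9  37.9] z [-12.4   9.7]
-55 2037 y [-35.5  35.4] z [-13.5   9. ]
-50 1394 y [-31.7  31. ] z [-13.6   9.1]
-45 493 y [-21.9  24.7] z [-13.6  -5.8]
-40 547 y [-10.3   9.1] z [-11.8  11.3]
-35 269 y [-13.5  13.1] z [-11.3  -6.1]
-30 351 y [-13.6  13.2] z [-11.2  -5.9]
-25 305 y [-13.4  13.1] z [-11.2  -6. ]
-20 288 y [-13.6  13. ] z [-11.2  -5.8]
-15 255 y [-13.4  12.9] z [-11.2  -6. ]
-10 199 y [-12.6  11.7] z [-11.2  -6. ]
-5 37 y [-6.5  5.8] z [-10.8  -9.9]
```

```bash
python3 -m handwheel '20 0 0 0 0 0 0;25 0 0 0 0 0 0;20 0 0 0 0 0 0;11 0 0 0 0 0 0;5 0 0 0 0 0 0;0 0 0 0 0 0 0;0 0 -5 0 0 0 0;0 0 -4 0 0 0 0'
python3 -m handwheel '0 0 -3 0 0 0 0;0 0 -2 0 0 0 0;0 0 -2 0 0 0 0;0 0 -2 0 0 0 0;0 0 -2 0 0 0 0;0 0 -2 0 0 0 0;0 0 -2 0 0 0 0;0 0 -2 0 0 0 0'
python3 - <<'E'
from h import *
o,c=snap('wrist','w4.png');
E
```

```text
clock: 6.35
position: [0.4797, -0.3648, 0.0205]
ee_rot: [0.474, 0.524, -0.474, 0.526]
ft_force: [-0.3, -0.0, -1.4]
grip_width: 0.001
clock: 7.15
position: [0.4774, -0.3482, 0.0194]
ee_rot: [0.474, 0.525, -0.474, 0.525]
ft_force: [0.5, -3.3, 0.3]
grip_width: -0.007
```

View pics/w4.png

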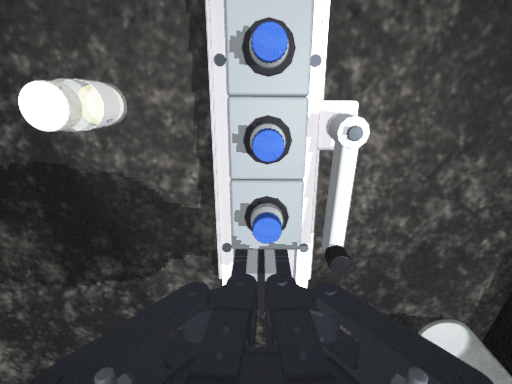

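```bash
python3 -m handwheel '0 0 -3 0 0 0 0;0 0 -4 0 0 0 0;0 0 -4 0 0 0 0;0 0 -4 0 0 0 0;0 0 -4 0 0 0 0;0 0 -4 0 0 0 0;0 0 -4 0 0 0 0;0 0 -4 0 0 0 0'
python3 -m handwheel '0 0 -4 0 0 0 0;0 0 -4 0 0 0 0;0 0 -4 0 0 0 0;0 0 -4 0 0 0 0;0 0 -3 0 0 0 0;0 0 -3 0 0 0 0;0 0 -2 0 0 0 0;0 0 -2 0 0 0 0'
python3 -m handwheel '0 0 -1 0 0 0 0;0 0 -1 0 0 0 0;0 0 -1 0 0 0 0;0 0 0 0 0 0 0'
python3 - <<'E'
from h import *
o,c=snap('side','s5.png'); cv2.imwrite('pics/s5z.png',cv2.resize(c['color'][120:270,170:370],None,fx=4,fy=4,interpolation=2))
d=o['position'][:2]-[.4704,-.2492];print(d@[.9951,.0991],d@[-.0991,.9951])
snap('wrist','w5.png')
E
```

```text
clock: 8.0
position: [0.4742, -0.3169, 0.0194]
ee_rot: [0.474, 0.525, -0.474, 0.525]
ft_force: [0.5, -4.0, 1.6]
grip_width: 0.006
clock: 8.8
position: [0.4715, -0.2913, 0.0194]
ee_rot: [0.474, 0.525, -0.474, 0.525]
ft_force: [0.0, -3.8, 2.6]
grip_width: 0.003
clock: 9.2
position: [0.4712, -0.2882, 0.0193]
ee_rot: [0.474, 0.525, -0.474, 0.525]
ft_force: [0.2, -3.1, 1.7]
grip_width: -0.001
-0.0030535548105186903 -0.038892439578630145
```

View pics/s5z.png

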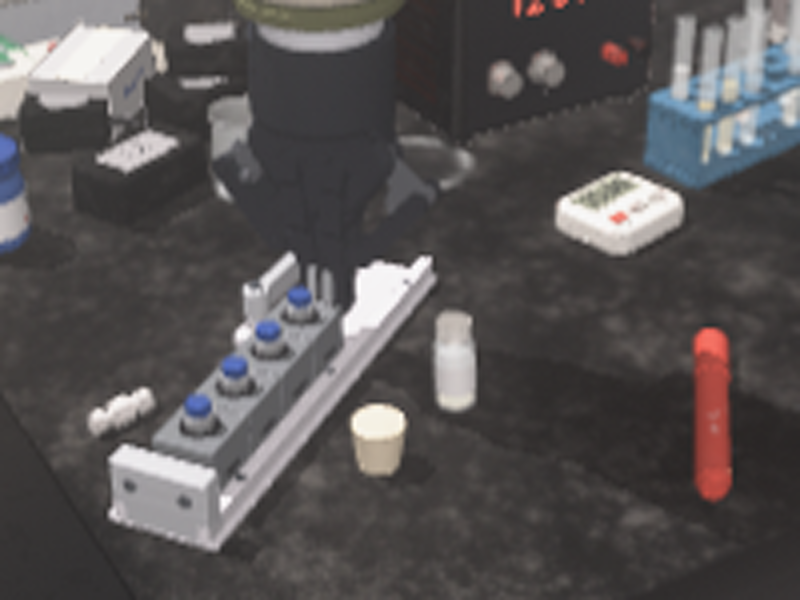

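View pics/w5.png

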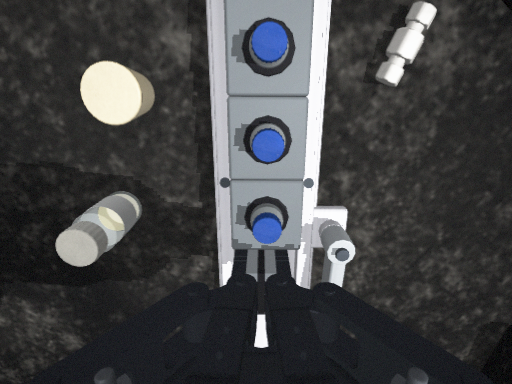

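```bash
python3 -m handwheel '0 0 -1 0 0 0 0;0 0 -1 0 0 0 0;0 0 -1 0 0 0 0;0 0 -1 0 0 0 0;0 0 -1 0 0 0 0;0 0 -1 0 0 0 0;0 0 -0.5 0 0 0 0;0 0 -0.5 0 0 0 0'
python3 -m handwheel '0 0 -0.5 0 0 0 0;0 0 -0.5 0 0 0 0;0 0 0 0 0 0 0'
```

```text
clock: 10.1
position: [0.4704, -0.2812, 0.0193]
ee_rot: [0.474, 0.525, -0.474, 0.525]
ft_force: [0.5, -4.1, 1.6]
grip_width: 0.002
clock: 10.4
position: [0.4703, -0.2802, 0.0193]
ee_rot: [0.474, 0.525, -0.474, 0.525]
ft_force: [-0.6, -2.5, 1.1]
grip_width: 0.003
```

```bash
python3 -m handwheel '0 0 -0.5 0 0 0 0;0 0 -0.5 0 0 0 0'
python3 -m handwheel '0 0 -0.5 0 0 0 0;0 0 -0.5 0 0 0 0'
python3 -m handwheel '0 0 -0.5 0 0 0 0'
```

```text
clock: 10.6
position: [0.4702, -0.2796, 0.0193]
ee_rot: [0.474, 0.525, -0.474, 0.525]
ft_force: [0.8, -5.5, -0.5]
grip_width: -0.004
clock: 10.8
position: [0.47, -0.2796, 0.0194]
ee_rot: [0.474, 0.524, -0.474, 0.525]
ft_force: [0.6, -8.8, -1.3]
grip_width: 0.004
clock: 10.9
position: [0.47, -0.2796, 0.0195]
ee_rot: [0.473, 0.524, -0.474, 0.525]
ft_force: [0.5, -10.2, -1.6]
grip_width: -0.002
```

```bash
python3 -m handwheel '0 0 1 0 0 0 0;0 0 2 0 0 0 0;0 0 3 0 0 0 0;0 0 6 0 0 0 0;0 0 10 0 0 0 0;0 0 10 0 0 0 0;-20 0 10 0 0 0 0;-35 0 8 0 0 0 0'
python3 - <<'E'
from h import *
o,c=snap('wrist','w6.png'); 
d=o['position'][:2]-[.4704,-.2492];cx,cy=d@[.9951,.0991]*1e3,d@[-.0991,.9951]*1e3;print(cx,cy,o['position'])
snap('side','s6.png')
H=np.array([38,-31])
for p in [270,266.5,261,255,249,243,237,231,225,219,213,207,201,195,190,186,183,181,180]:
    a=np.radians(p);u=np.array([np.cos(a),np.sin(a)]);n=np.array([-u[1],u[0]]);print(p,(H+48*u+4*n+[13.5,-11.2]).round(1))
E
```

```text
clock: 11.7
position: [0.4737, -0.3281, 0.0727]
ee_rot: [0.474, 0.526, -0.474, 0.523]
ft_force: [0.8, -0.9, 0.5]
grip_width: -0.002
-4.583731649689301 -78.85421124111757 [ 0.47365304 -0.32811854  0.07274674]
270 [ 55.5 -90.2]
266.5 [ 52.6 -90.4]
261 [ 47.9 -90.2]
255 [ 42.9 -89.6]
249 [ 38.  -88.4]
243 [ 33.3 -86.8]
237 [ 28.7 -84.6]
231 [ 24.4 -82. ]
225 [ 20.4 -79. ]
219 [ 16.7 -75.5]
213 [ 13.4 -71.7]
207 [ 10.5 -67.6]
201 [  8.1 -63.1]
195 [  6.2 -58.5]
190 [  4.9 -54.5]
186 [  4.2 -51.2]
183 [  3.8 -48.7]
181 [  3.6 -47. ]
180 [  3.5 -46.2]
```

View pics/w6.png

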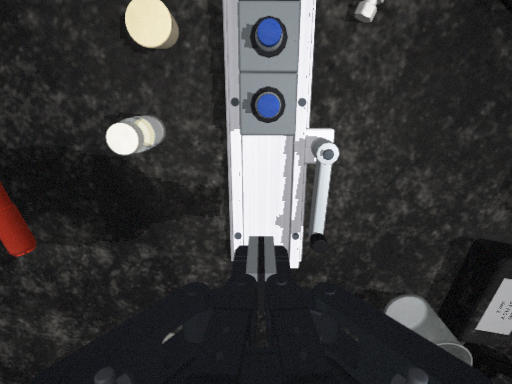

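```bash
python3 -m handwheel '-15 15 3 0 0 0 0;0 26 3 0 0 0 0;0 26 3 0 0 0 0;20 0 0 0 0 0 0;25 0 0 0 0 0 0;15 0 0 0 0 0 0;5 0 0 0 0 0 0;0 0 0 0 0 0 0'
python3 - <<'E'
from h import *
o,c=snap('wrist','w7.png'); 
d=o['position'][:2]-[.4704,-.2492];print(d@[.9951,.0991]*1e3,d@[-.0991,.9951]*1e3,o['position'],R.from_quat(o['ee_rot']).as_matrix().round(3))
E
```

```text
clock: 12.6
position: [0.5424, -0.3298, 0.0238]
ee_rot: [0.474, 0.525, -0.474, 0.525]
ft_force: [0.3, 0.5, 1.3]
grip_width: 0.002
63.681246010112474 -87.34509097414107 [ 0.54242188 -0.32980268  0.02382064] [[-0.001  0.995  0.103]
 [ 0.001  0.103 -0.995]
 [-1.    -0.001 -0.001]]
```

View pics/w7.png

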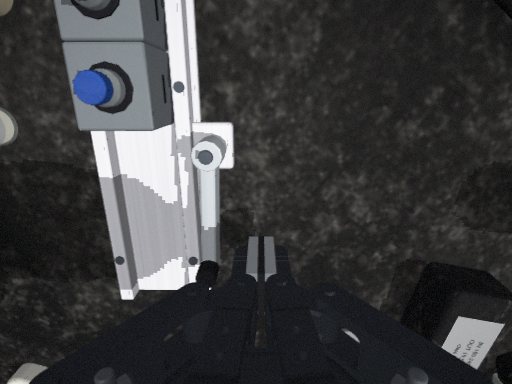

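```bash
python3 -m handwheel '3 -6 1 0 0 0 0;0 -5 1.7 0 0 0 0;0 -4.8 0.2 0 0 0 0;0 -5 -0.6 0 0 0 0;0 -4.9 -1.2 0 0 0 0;0 -4.7 -1.6 0 0 0 0;0 0 0 0 0 0 0'
python3 - <<'E'
from h import *
o,c=snap('wrist','w8.png'); 
d=o['position'][:2]-[.4704,-.2492];print(d@[.9951,.0991]*1e3,d@[-.0991,.9951]*1e3,o['position'])
E
```

```text
clock: 13.35
position: [0.5118, -0.3324, 0.0214]
ee_rot: [0.474, 0.525, -0.474, 0.525]
ft_force: [-0.2, 1.2, -0.3]
grip_width: -0.002
32.96938470149966 -86.85054187203036 [ 0.51181287 -0.33235398  0.02142618]
```

View pics/w8.png

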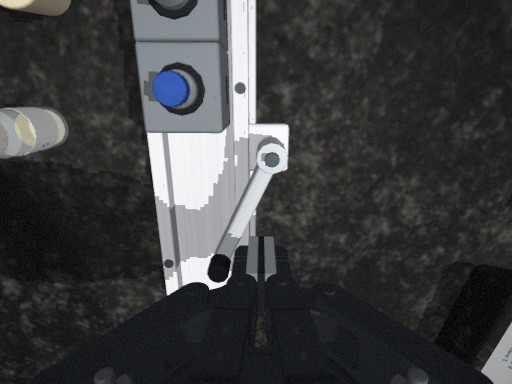

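The gate is swinging: pin at (271,158), knob at (219,268). I'll carry on with the arc.

```bash
python3 -m handwheel '0 -4.6 -2.2 0 0 0 0;0 -4.3 -2.6 0 0 0 0;0 -4 -3 0 0 0 0;0 -3.7 -3.5 0 0 0 0;0 -3.3 -3.8 0 0 0 0;0 -2.9 -4.1 0 0 0 0;0 -2.4 -4.5 0 0 0 0;0 0 0 0 0 0 0'
python3 -m handwheel '0 -1.9 -4.6 0 0 0 0;0 -1.3 -3 0 0 0 0;0 0 0 0 0 0 0'
python3 - <<'E'
from h import *
o,c=snap('wrist','w9.png'); 
d=o['position'][:2]-[.4704,-.2492];print(d@[.9951,.0991]*1e3,d@[-.0991,.9951]*1e3,o['position'])
E
```

```text
clock: 14.2
position: [0.4847, -0.3105, 0.0213]
ee_rot: [0.473, 0.525, -0.473, 0.525]
ft_force: [-0.1, -0.9, -0.6]
grip_width: 0.001
clock: 14.5
position: [0.481, -0.3035, 0.0213]
ee_rot: [0.473, 0.525, -0.473, 0.525]
ft_force: [-0.2, -0.0, -0.6]
grip_width: -0.001
5.155828778044434 -55.05895608526556 [ 0.48098643 -0.30347579  0.0213071 ]
```

View pics/w9.png

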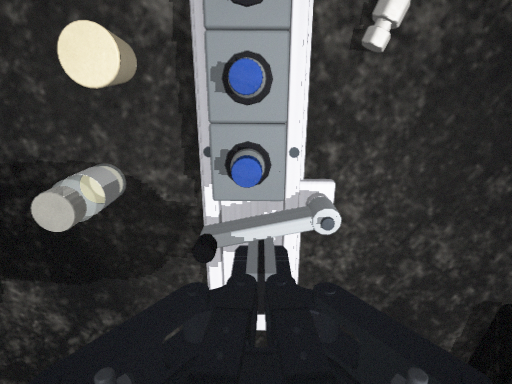

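Gate is nearly across (about 10–12° short), pin at (325,220), knob at (204,247). Now I'll close it slowly while watching the force.

```bash
python3 -m handwheel '0 -0.6 -2 0 0 0 0;0 -0.5 -2 0 0 0 0;0 -0.3 -1.5 0 0 0 0;0 0 -1 0 0 0 0;0 0 -0.5 0 0 0 0;0 0 0 0 0 0 0'
python3 -m handwheel '0 0 -0.5 0 0 0 0;0 0 -0.5 0 0 0 0'
python3 -m handwheel '0 0 -0.5 0 0 0 0;0 0 -0.5 0 0 0 0'
```

```text
clock: 15.15
position: [0.4789, -0.2972, 0.0213]
ee_rot: [0.474, 0.525, -0.474, 0.525]
ft_force: [0.6, -0.6, 0.7]
grip_width: 0.001
clock: 15.35
position: [0.4787, -0.2963, 0.0213]
ee_rot: [0.474, 0.525, -0.474, 0.525]
ft_force: [-0.3, -0.4, -0.7]
grip_width: -0.002
clock: 15.55
position: [0.4787, -0.2953, 0.0213]
ee_rot: [0.474, 0.525, -0.474, 0.525]
ft_force: [-1.4, -1.2, -1.1]
grip_width: 0.002
```

```bash
python3 -m handwheel '0 0 -0.5 0 0 0 0;0 0 -0.5 0 0 0 0'
python3 -m handwheel '0 0 -0.5 0 0 0 0;0 0 0 0 0 0 0'
```

```text
clock: 15.75
position: [0.4786, -0.2948, 0.0214]
ee_rot: [0.474, 0.525, -0.474, 0.525]
ft_force: [-0.4, -4.7, -2.4]
grip_width: -0.002
clock: 15.95
position: [0.4786, -0.2948, 0.0214]
ee_rot: [0.474, 0.524, -0.474, 0.525]
ft_force: [1.0, -4.0, -2.8]
grip_width: -0.0
```

```bash
python3 -m handwheel '0 0 1 0 0 0 0;0 0 2 0 0 0 0;0 0 4 0 0 0 0;0 0 8 0 0 0 0;0 0 10 0 0 0 0;-15 0 10 0 0 0 0;-30 0 0 0 0 0 0;-35 0 0 0 0 0 0'
python3 -m handwheel '-35 0 0 0 0 0 0;-35 0 -10 0 0 0 0;-35 0 -20 0 0 0 0;0 0 -20 0 0 0 0;0 0 -20 0 0 0 0;0 0 0 0 0 0 85;0 0 0 0 0 0 85;0 0 0 0 0 0 85'
python3 - <<'E'
from h import *
o,c=snap('wrist','w10.png'); np.savez('w10.npz',**{k:c[k] for k in c if k!='color'})
cv2.imwrite('pics/w10z.png',cv2.resize(c['color'][10:250,190:390],None,fx=2.5,fy=2.5,interpolation=2)); print(o['position'],o['clock'])
o,c=snap('side','s10.png');cv2.imwrite('pics/s10z.png',cv2.resize(c['color'][120:270,170:370],None,fx=4,fy=4,interpolation=2))
E
```

```text
clock: 16.75
position: [0.4814, -0.3293, 0.1013]
ee_rot: [0.474, 0.526, -0.474, 0.524]
ft_force: [0.1, 0.1, -1.1]
grip_width: -0.001
clock: 17.55
position: [0.4745, -0.2598, 0.2056]
ee_rot: [0.474, 0.525, -0.474, 0.524]
ft_force: [0.0, -0.4, -0.8]
grip_width: 0.505
[ 0.47450149 -0.25984053  0.20559088] 17.55
```

View pics/w10z.png

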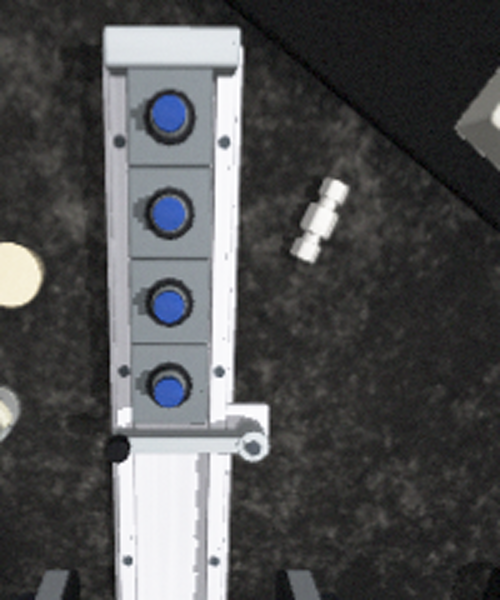

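View pics/s10z.png

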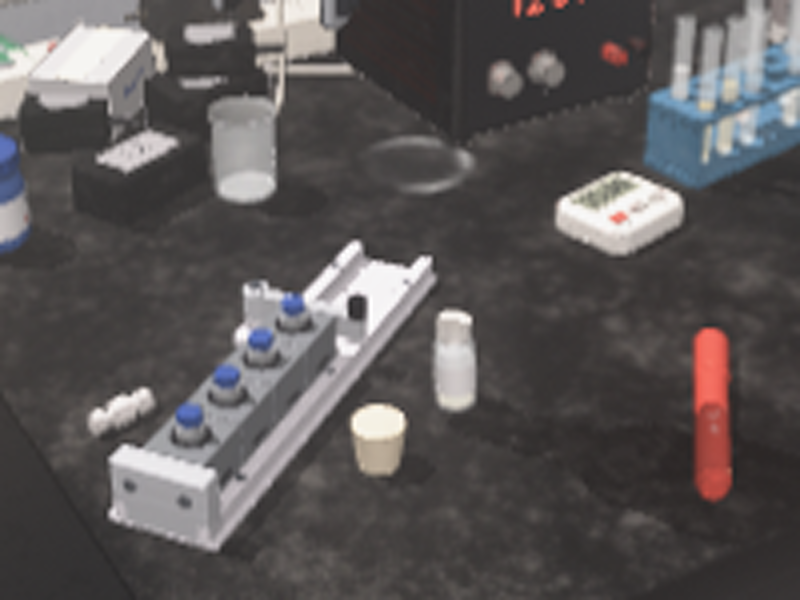

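```bash
python3 - <<'E'
from h import *
o=manip.get_obs();c=dict(np.load('w10.npz'))
print(o['position'])
f=lambda x,y:(190+x/2.5-.3,10+y/2.5-.3)
lane=lambda P:((P[:2]-[.4704,-.2492])@np.array([[.9951,-.0991],[.0991,.9951]])*1e3).round(1)
im=cv2.imread('pics/w10.png').astype(int)
m=((im[...,0]-im[...,2]>70)&(im[...,0]>100)).astype(np.uint8);m[250:]=0;m[:,:230]=0;m[:,300:]=0
n,l,s,ce=cv2.connectedComponentsWithStats(m)
for i in range(1,n):
    if s[i,4]>20: print('cap',lane(plane(o,c,[ce[i]],.052)[0]))
for nm,uv,z in [('pin',f(254,445),.037),('knob',f(118,448),.043),('c4 rear L',f(133,425),.038),('c4 rear R',f(207,423),.038)]: print(nm,lane(plane(o,c,[uv],z)[0]))
E
```

```text
[ 0.47467545 -0.25973192  0.20573615]
cap [ -0.7 106.4]
cap [-0.7 70.4]
cap [-0.8 34.4]
cap [-1.  -1.6]
pin [ 37.8 -29.9]
knob [-23.8 -29.5]
c4 rear L [-17.2 -20.2]
c4 rear R [ 16.1 -19.2]
```

```bash
python3 -c "
from workcell import hand_in; print(hand_in())"
```

```text
the job is handed in; nothing more can be done
None
```

I pushed the four carriers home against the end stop as one train, using closed fingertips on carrier_4 only. I then swung the gate shut to its limit, retreated clear and handed in at about 18 s. `hand_in()` reports no verdict, so what follows is from my own checks.

- **Carriers:** the push stalled where the home position predicts, with contact force rising gently to about 10 N. Afterwards the vial caps measured lane y 106.4, 70.4, 34.4 and −1.6 mm. That is a 36.0 mm pitch, so all four touch. The common offset of about −0.6 mm from nominal is within the 2 mm calibration error.
- **Gate:** it stalled at its limit at about 4–5 N. The pin and knob measured lane y −29.9 and −29.5 mm, so the bar is square across the lane. Both read about 1 mm from the nominal −31 mm, also within calibration error.
- **Bystanders:** the stopper, spare vial, union, beaker and marker look unmoved, comparing pictures from before and after. No check failed or disagreed.

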